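# Tong a plated adapter onto the tipping tray

### The job

Take the sprung tongs out of their leaning holder and with them, not with the robot's own fingers, pick the coax adapter with the red collar and cap off the mat and carry it to the white tipping tray. Lower it gently onto the front half of the tray and let go, so that its own weight tips the tray and it slides down into the blue catch box. Then put the tongs back in their holder and let go of them; leave the two other adapters standing where they are.

Things in the scene. Friction and masses are not known exactly. Their poses are not given: they have to be found in the camera images.
- tongs: Parallel sprung tongs, 130 mm long, 90 g. Origin: grip centre, midway between the two yellow finger plates (open). z: along the tongs, from jaws up to the top bar; y: closing line; x: across the blades. Plates 22 mm wide (x), 28 mm tall (z -14 to +14), outer faces 44 mm apart when open. The -y blade is fixed to the body, the +y blade slides. They start open in the holder, leaning 30 degrees.
- tongs_jaw (a joint): travel (m) of the sliding +y blade towards the fixed one when the plates are squeezed: 0 open, 0.018 shut. It stays parallel: outer width = 44 mm - travel, jaw gap = 30 mm - travel. Spring: 6 N at 0, 12 N at full travel; it opens the tongs again when eased. Squeezed 3 to 8 mm they are held firmly with the jaws clear of an adapter; an adapter is gripped at 12 mm
- tongs_tip (a point): point midway between the open jaws' tips, (0, 0, -105) mm in the tongs' frame. Black jaws: 12 mm wide (x), 14 mm tall, flat inner faces 30 mm apart when open, on steel blades 12 mm wide at y = -19 and +19 mm
- tongs_top (a point): upper end of the tongs' telescoping top bar, (0, 0, 25) mm in the tongs' frame; the bar starts 15 mm above the grip centre, joins the two blades, and is nowhere wider (y) than the plates' outer faces
- holder: fixed tongs holder: dark steel base plate 130 x 100 x 8 mm with an aluminium pocket leaning 30 degrees, mouth up and towards the holder's -x side (robot's side). Origin: centre of the base's underside; x away from the robot at yaw 0, z up. Stored tongs: z axis (-0.5, 0, 0.866) and y axis (0, 1, 0) in the holder's frame, either way round
- holder_home (a point): where the tongs' grip centre is when stored: 30 mm towards -x and 108 mm above the holder's origin
- holder_mouth (a point): on the stored tongs' axis, 55 mm below the grip centre, level with the top of the pocket's side walls. The pocket is 56 mm wide inside (y) and 22 mm across (tongs' x): blades lie on its lower wall (which reaches up to 32 mm below the grip centre), with 10 mm free on the upper side; the upper wall ends 65 mm below the grip centre
- holder_foot (a point): where the tongs' tip point is when stored, on the pocket's floor
- adapter: the coax adapter to move: square aluminium body 18 x 18 mm, 20 mm tall, with a RED collar round its top and a round RED dust cap 12 mm across and 9 mm tall standing on it; about 45 g, standing on the mat. Origin: centre of its underside; x and y axes square to its side faces, z up
- spare_blue: same kind of adapter with a BLUE collar and cap, standing on the mat; stays there. Origin as for the adapter
- spare_black: same kind of adapter with a BLACK collar and cap, standing on the mat; stays there. Origin as for the adapter
- rocker: fixed stand of the tipping tray, with the blue catch box on its +x side. Origin on the table straight under the pivot; x along the tray towards the catch box, y along the pivot axis, z up. The blue uprights beside the tray (y = -40 and +40 mm) reach 82 mm above the table
- pivot (a point): middle of the tray's pivot axis, 70 mm above the table. The tray is a slippery white trough, open at its front (+x) end: x = -62 to +62 mm from the pivot, 64 mm wide inside, floor 76 mm above the table when level, side lips 9 mm and back lip 17 mm above its floor
- tray (a joint): tray's tilt in rad: 0 level (where it rests when empty, held by its counterweight), 0.45 front end fully down. An adapter let go anywhere 20 mm or more in front of the pivot tips it
- tray_spot (a point): on the tray's floor, middle of its front half, 30 mm in front of the pivot, on the centre line; moves with the tray
- catch_floor (a point): centre of the catch box's inner floor, (116.5, 0, 4) mm in the rocker's frame. Inside 97 mm long (x), 92 mm wide, walls 30 mm high, far wall 80 mm

How it is judged:
By the outcome, as a careful person would: the job done as asked, in the order asked, and still so for the second after the job is handed in, with the robot touching nothing.
It also fails if it takes over 56 s, if anything falls off the work surface, if the arm or the gripper's body presses on something with over 40 N, if the wrist force passes 120 N, or if a joint passes its speed limit or range.

### The arm

A 7-joint arm with a two-finger parallel gripper is mounted at the origin on the work surface. World frame = base frame: x ahead of the robot, y to its left, z up, the work surface at z = 0. Lengths are in m, angles in rad, forces in N, time in s.
With the tool pointing down it reaches from about 0.4 to 0.875 m from the base axis. Payload 6.5 kg.
Tool frame: the origin (TCP) lies midway between the tips of the shut fingers; the grasp point (between the pads) lies manip.grip_point_offset behind it (manip.grip_point_offset is the distance from the TCP to the grasp point, in m); z points along the fingers, y is the direction in which the jaws open and shut (so a half turn about z gives the same grasp; the last joint's range is limited). The gripper opens to 85 mm and grips with 20 to 120 N. Pads are 22 mm wide; open, the fingers measure 114 mm over their backs; the gripper's body (76 mm by 85 mm) begins 54 mm behind the grasp point. The pads swing forward as they close: fully open they stand 13 mm farther back than shut.
Start: joints at [-1.32, 0.536, -0.004, 1.538, 0.003, 1.067, -0.071], TCP at [0.202, 0.618, 0.231] pointing down, gripper open.
Joint ranges: [-2.7, 2.7], [-0.37, 2.16], [-1.27, 1.26], [0.24, 2.4], [-1.31, 4.45], [0.19, 1.91], [-2.76, 2.76]. Speed limits (rad/s): [2.39, 2.39, 3.14, 3.14, 3.14, 3.14, 3.14].

### API

Orientations are given as a 3x3 rotation matrix whose columns are the frame's x, y, z axes.
In Python, from rig import manip, optics gives the robot as it stands.
- The arm moves only by the shell command python3 -m handwheel 'ROWS' [OPENING] [FORCE]. ROWS is text: rows parted by semicolons, each of 6 numbers parted by spaces: the shift along the world's x, y, z in cm, then the turn, a rotation vector about the world's x, y, z in rad. A call has 1 to 5 rows; each row is the pose to reach, as a shift and turn from the pose measured when the call began; what a row does not reach only later rows make up. A row lasts 1/8 s, in which the tool goes at most 62.5 mm and 10.7 degrees, less where a joint would pass 70% of its speed; a pose out of reach is approached as far as the arm can. A call with a gripper value outside its range is refused whole. OPENING is the finger opening in cm, from 0 to 8.54, set as the call begins (- or left out, the last holds). The fingers move at their own pace and stop on an object; FORCE is the grip in N (left out, the last holds). Time passes only in rows, so rows that repeat a pose let the fingers close. It gives the time, the measured TCP pose, the force and the opening at its end, in the units of the state.
- manip.sense(): the state, without advancing time (a new reading comes with each control period).
- optics.snapshot(name): name is "side" or "top"; returns a dict with "color" (400x640x3 uint8, blue, green, red), "mtx" (3x3 intrinsics, pixels), "rvec" (rotation vector, rad) and "tvec" (3), from world to camera coordinates, as OpenCV has them. Camera axes: x right, y down, z forward; pixel columns grow to the right and rows downward; lengths in m; the calibration is good to about 2 mm. A picture is of the moment at which its call begins. There is no depth.
- manip.close_job(): hands the job in, once; it reports no verdict.
The state is a dict: "time_s": time; "qpos": joint angles; "qd": joint speeds; "joint_efforts": joint torques, N m; "tool_pos": TCP position; "tool_rot": TCP orientation; "force": force on the tool from outside, world axes, zero at the start; "ft_torque": the same for the moment, N m; "opening": finger opening in m.
Only numpy, scipy, OpenCV 4.12 (cv2) and the standard library are available. Lean on these libraries where they do the work, as an engineer would, in place of code of your own. Each camera call takes 0.05 s, during which the arm holds its last target.

## Working session

There is one attempt and no reset: what is moved stays moved. The work goes in short steps, Python scripts to look and compute and a shell command to move; the robot and the scene stay as the last step left them, time stands still between calls to the robot, and variables do not carry over. Pictures are saved under pics/ and viewed, and the job is handed in when it is done.

```bash
ls; mkdir -p pics
python3 - <<'E'
from rig import manip, optics
import cv2
print(manip.sense(), manip.grip_point_offset)
for n in("side","top"):
    s=optics.snapshot(n); cv2.imwrite(f"pics/{n}0.png",s["color"]); print(n,s["mtx"],s["rvec"],s["tvec"])
E
```

```text
pics
{'time_s': 0.0, 'qpos': array([-1.32018191,  0.53718861, -0.00445028,  1.53884168,  0.00260914,
        1.06732036, -0.07118509]), 'qd': array([ 9.48858960e-05,  9.48552167e-04, -1.05668917e-03,  1.05849278e-03,
        2.20075497e-03, -1.00237923e-03,  5.21178496e-04]), 'joint_efforts': array([-2.31469776e-04, -5.83414471e+01,  1.04860816e+00, -2.59104341e+01,
        1.23502366e-02,  9.70599765e-03,  2.26195664e-05]), 'tool_pos': array([0.20231962, 0.61705244, 0.23041071]), 'tool_rot': array([[-9.50264236e-01,  3.11444546e-01, -4.20219420e-04],
       [ 3.11444802e-01,  9.50262723e-01, -1.70107615e-03],
       [-1.30472039e-04, -1.74734698e-03, -9.99998465e-01]]), 'force': array([-0.00469529, -0.08004157, -0.48467969]), 'ft_torque': array([0.0117316 , 0.00086329, 0.02958603]), 'opening': 0.08521382674725016} 0.0187
side [[384.05783889   0.         311.61669934]
 [  0.         384.05783889 193.77184057]
 [  0.           0.           1.        ]] [ 0.65630689 -2.48908677  1.3273301 ] [0.47917791 0.24744073 0.61754801]
top [[517.62489115   0.         312.66693385]
 [  0.         517.62489115 198.64056388]
 [  0.           0.           1.        ]] [ 2.14823239 -2.12988996  0.20956602] [-0.03722741  0.57499922  1.12884921]
```

View pics/side0.png

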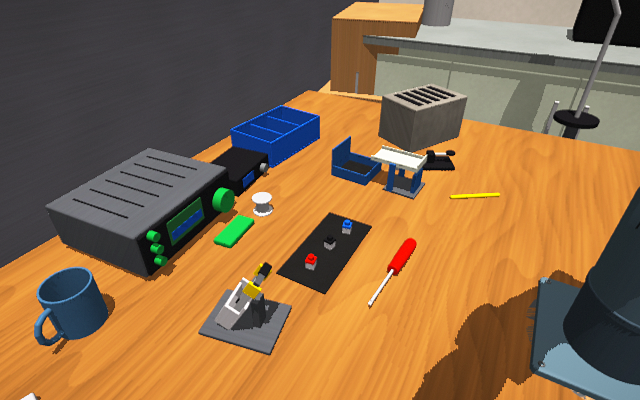

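View pics/top0.png

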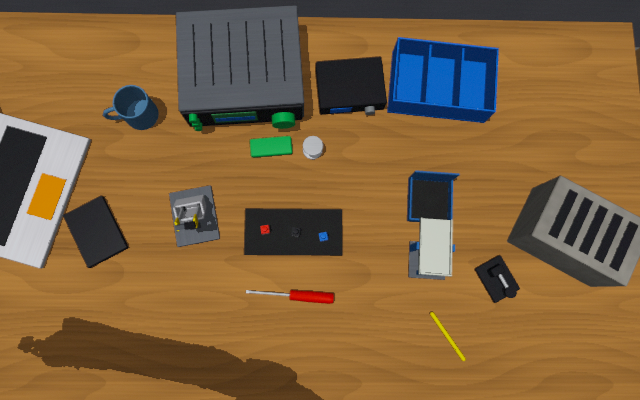

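The side view shows the tongs in the holder at about (255,290), red adapter (311,262), black (330,243), blue (347,227) and tray at (400,160). In the top view the holder is at (195,215), red (265,230) and tray (436,245). I'll zoom in next.

```bash
cat > h.py <<'E'
import numpy as np, cv2
from rig import manip, optics
def snap(n): return optics.snapshot(n)
def proj(s,P): return cv2.projectPoints(np.array(P,float).reshape(-1,3),s["rvec"],s["tvec"],s["mtx"],None)[0].reshape(-1,2)
def ray(s,uv):
    R=cv2.Rodrigues(s["rvec"])[0]; c=-R.T@s["tvec"].reshape(3)
    d=R.T@np.linalg.inv(s["mtx"])@np.array([uv[0],uv[1],1.]); return c,d
def atz(s,uv,z):
    c,d=ray(s,uv); return c+d*(z-c[2])/d[2]
def crop(img,x0,y0,x1,y1,k,fn):
    cv2.imwrite(fn,cv2.resize(img[y0:y1,x0:x1],None,fx=k,fy=k,interpolation=cv2.INTER_NEAREST))
E
python3 - <<'E'
from h import *
a=cv2.imread("pics/top0.png"); b=cv2.imread("pics/side0.png")
crop(a,160,175,350,265,4,"pics/t1.png"); crop(a,400,165,470,290,4,"pics/t2.png")
crop(b,190,200,380,360,4,"pics/s1.png"); crop(b,320,120,470,210,5,"pics/s2.png")
E
```

```text
(no output)
```

View pics/t1.png

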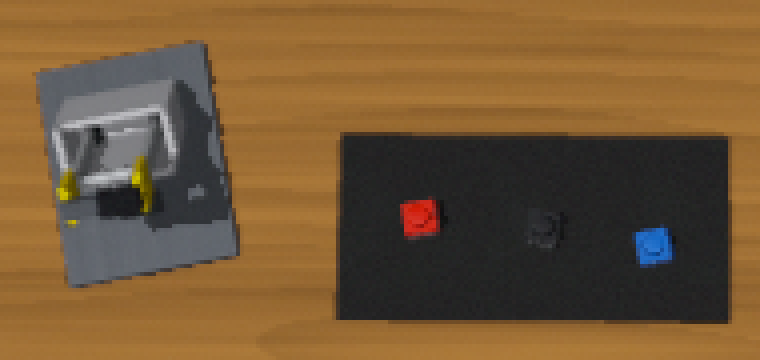

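View pics/t2.png

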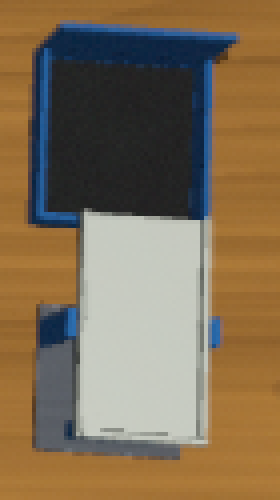

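View pics/s1.png

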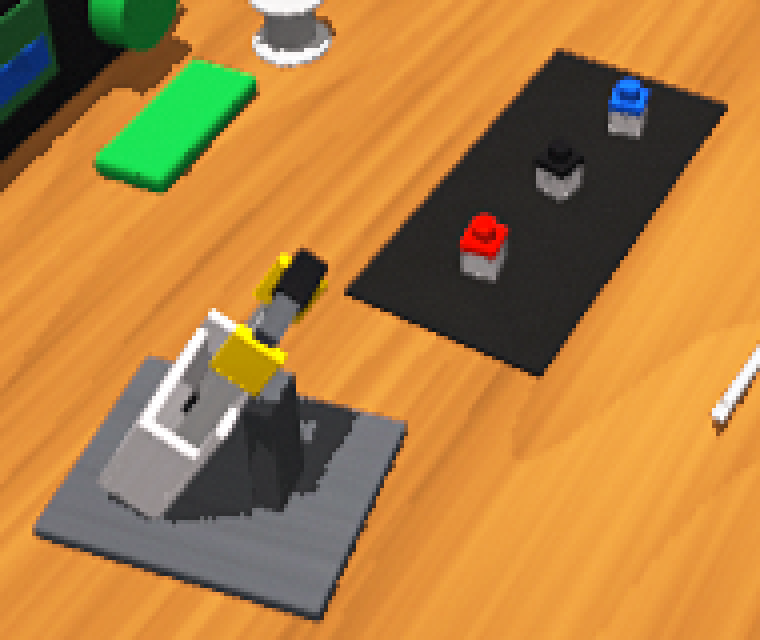

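View pics/s2.png

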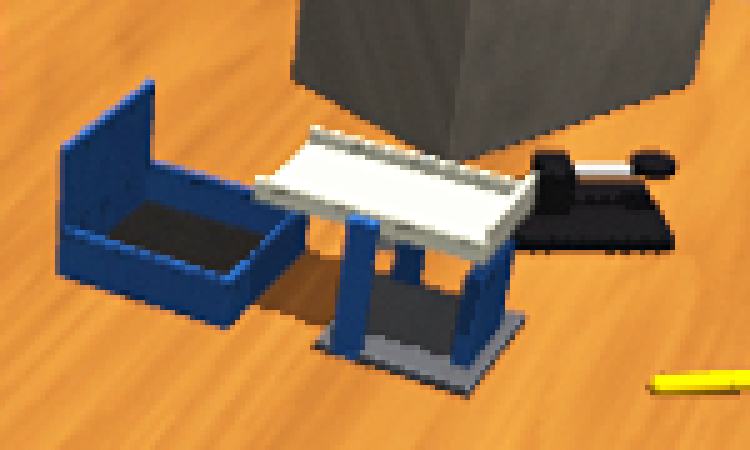

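```bash
cat > fit.py <<'E'
from h import *
from scipy.optimize import least_squares, minimize
def load():
    S={}
    for n in("top","side"):
        S[n]=snap(n)
    return S
if __name__=="__main__":
    S=load()
    f=lambda c,x0,y0,k:(np.array(c,float))/k+[x0,y0]-0.5
    # holder top corners: order (+x,+y),(+x,-y),(-x,-y),(-x,+y)
    tc=f([(37,71),(206,41),(240,257),(70,287)],160,175,4)
    sc=f([(36,532),(150,356),(405,425),(322,617)],190,200,4)
    print("top rays",[np.round(atz(S["top"],p,.008),4) for p in tc])
    print("side rays",[np.round(atz(S["side"],p,.008),4) for p in sc])
    # rocker: tray floor/lip points
    tr=f([(80,210),(210,218),(207,443),(77,437)],400,165,4)
    print("tray top",[np.round(atz(S["top"],p,.085),4) for p in tr])
    sr=f([(255,180),(315,128),(540,178),(490,245)],320,120,5)
    print("tray side",[np.round(atz(S["side"],p,.085),4) for p in sr])
    for nm,ch in(("red",2),("blue",0)):
        for n in S:
            im=S[n]["color"].astype(int); o=[0,2]; o.remove(ch)
            m=((im[...,ch]-np.maximum(im[...,1],im[...,o[0]]))>60).astype(np.uint8)
            box=(255,215,345,255) if n=="top" else (290,205,365,275)
            mm=np.zeros_like(m); mm[box[1]:box[3],box[0]:box[2]]=m[box[1]:box[3],box[0]:box[2]]
            ys,xs=np.nonzero(mm); print(nm,n,len(xs),xs.mean(),ys.mean(),np.round(atz(S[n],(xs.mean(),ys.mean()),.022),4))
E
python3 fit.py
```

```text
top rays [array([0.5946, 0.3058, 0.008 ]), array([0.6137, 0.2075, 0.008 ]), array([0.486 , 0.1826, 0.008 ]), array([0.4678, 0.2799, 0.008 ])]
side rays [array([0.591 , 0.3084, 0.008 ]), array([0.6125, 0.2107, 0.008 ]), array([0.4878, 0.1864, 0.008 ]), array([0.4658, 0.2822, 0.008 ])]
tray top [array([ 0.5306, -0.2678,  0.085 ]), array([ 0.5268, -0.3398,  0.085 ]), array([ 0.4038, -0.3332,  0.085 ]), array([ 0.4065, -0.2625,  0.085 ])]
tray side [array([ 0.5306, -0.2686,  0.085 ]), array([ 0.5252, -0.3393,  0.085 ]), array([ 0.4042, -0.3418,  0.085 ]), array([ 0.4062, -0.2622,  0.085 ])]
red top 76 264.5263157894737 228.94736842105263 [0.5082 0.0777 0.022 ]
red side 2212 325.31962025316454 230.36754068716095 [ 0.5252 -0.014   0.022 ]
blue top 66 322.93939393939394 236.0151515151515 [ 0.4931 -0.0572  0.022 ]
blue side 70 346.6714285714286 223.72857142857143 [ 0.4948 -0.0577  0.022 ]
```

```bash
cat > ad.py <<'E'
from h import *
from scipy.optimize import minimize
def model(x,y,yaw,z0,c):
    s=.009; a=np.linspace(0,2*np.pi,16,endpoint=False)
    P=[(i*s,j*s,k) for i in(-1,1) for j in(-1,1) for k in(c,.020)]
    Q=[(.006*np.cos(t),.006*np.sin(t),k) for t in a for k in(.020,.029)]
    R=np.array([[np.cos(yaw),-np.sin(yaw),0],[np.sin(yaw),np.cos(yaw),0],[0,0,1]])
    return [np.array(W)@R.T+[x,y,z0] for W in(P,Q)]
def render(s,parts,box,k=8):
    x0,y0,x1,y1=box; m=np.zeros(((y1-y0)*k,(x1-x0)*k),np.uint8)
    for W in parts:
        p=((proj(s,W)-[x0,y0]+.5)*k-.5)
        cv2.fillConvexPoly(m,np.round(cv2.convexHull(p.astype(np.float32))*16).astype(np.int32),1,shift=4)
    return m.reshape(y1-y0,k,x1-x0,k).mean((1,3))
S={n:snap(n) for n in("top","side")}
def soft(n,box):
    x0,y0,x1,y1=box; im=S[n]["color"][y0:y1,x0:x1].astype(float)
    hsv=cv2.cvtColor(S[n]["color"],cv2.COLOR_BGR2HSV)[y0:y1,x0:x1]
    return im,hsv
B={"top":(255,219,275,240),"side":(298,247,324,276)}
M={}
for n in S:
    im,_=soft(n,B[n]); M[n]=np.clip((im[...,2]-np.maximum(im[...,0],im[...,1])-20)/120.,0,1)
    print(n,M[n].sum(), np.round(M[n].max(),2))
def cost(p):
    x,y,yaw,c=p; return sum(((render(S[n],model(x+off[n][0],y+off[n][1],yaw,.0015,c),B[n])-M[n])**2).sum() for n in S)
for off in({"top":(0,0),"side":(0,0)},):
  best=None
  for yaw in np.arange(-.7,.8,.15):
    r=minimize(cost,[.507,.0775,yaw,.014],method="Nelder-Mead",options=dict(initial_simplex=np.array([[.507,.0775,yaw,.014],[.511,.0775,yaw,.014],[.507,.0815,yaw,.014],[.507,.0775,yaw+.15,.014],[.507,.0775,yaw,.016]]),xatol=1e-4,fatol=1e-3))
    print(np.round(yaw,2),np.round(r.x,4),round(r.fun,3))
E
python3 ad.py
```

```text
top 70.84166666666667 1.0
side 95.83333333333333 1.0
-0.7 [0.5096 0.0776 0.1811 0.0155] 9.654
-0.55 [0.5096 0.0777 0.1741 0.016 ] 9.654
-0.4 [0.5096 0.0778 0.1835 0.0158] 9.456
-0.25 [0.5095 0.0775 0.1568 0.0158] 9.575
-0.1 [0.5095 0.0777 0.1701 0.0158] 9.568
0.05 [0.5097 0.0776 0.1743 0.0151] 9.907
0.2 [0.5095 0.0776 0.1827 0.0157] 9.61
0.35 [0.5096 0.0775 0.162  0.0156] 9.609
0.5 [0.5096 0.0776 0.1531 0.0159] 9.683
0.65 [0.5095 0.0777 0.1913 0.0158] 9.49
```

```bash
cat >> h.py <<'E'
from scipy.spatial.transform import Rotation as Ro
HO=np.array([.540,.2455,0]); HY=.195
def Rz(a): return np.array([[np.cos(a),-np.sin(a),0],[np.sin(a),np.cos(a),0],[0,0,1]])
HR=Rz(HY); HOME=HO+HR@[-.03,0,.108]; TZ=HR@[-.5,0,np.sqrt(.75)]
def Rt(z,y):
    z=np.array(z,float); y=np.array(y,float); return np.column_stack([np.cross(y,z),y,z])
RH=Rt(-TZ,HR[:,1])           # tool orientation for the stored tongs
def Rdown(a): return Rt([0,0,-1],[-np.sin(a),np.cos(a),0])
def tcp_for_grip(g,R): return np.array(g)+manip.grip_point_offset*R[:,2]
def delta(p,R):
    s=manip.sense(); d=(np.array(p)-s["tool_pos"])*100; r=Ro.from_matrix(R@s["tool_rot"].T).as_rotvec()
    print("t",round(s["time_s"],2),"row:",*np.round(d,2),*np.round(r,3),"| F",np.round(s["force"],1),"op",round(s["opening"]*1000,1))
    return d,r
E
python3 - <<'E'
from h import *
delta(tcp_for_grip(HOME+.10*TZ,RH),RH)
# overlay predicted plates
for n in("top","side"):
    s=snap(n); im=cv2.resize(s["color"],None,fx=4,fy=4,interpolation=cv2.INTER_NEAREST)
    Rg=np.column_stack([np.cross(HR[:,1],TZ),HR[:,1],TZ])
    for y in(-.022,.022):
        p=proj(s,[HOME+Rg@[a,y,b] for a,b in((-.011,-.014),(.011,-.014),(.011,.014),(-.011,.014))])
        cv2.polylines(im,[np.round((p+.5)*4).astype(int)],True,(255,0,255),1)
    p=proj(s,[[*(np.array(HO)+HR@[i*.065,j*.05,.008])] for i,j in((1,1),(1,-1),(-1,-1),(-1,1))])
    cv2.polylines(im,[np.round((p+.5)*4).astype(int)],True,(0,255,0),1)
    x,y=(160,175) if n=="top" else (195,250)
    cv2.imwrite(f"pics/ov_{n}.png",im[y*4:(y+105)*4,x*4:(x+110)*4])
E
```

```text
t 0.3 row: 26.82 -38.57 -5.26 -0.032 -0.528 0.5 | F [0.2 0.  1.1] op 85.4
```

View pics/ov_top.png

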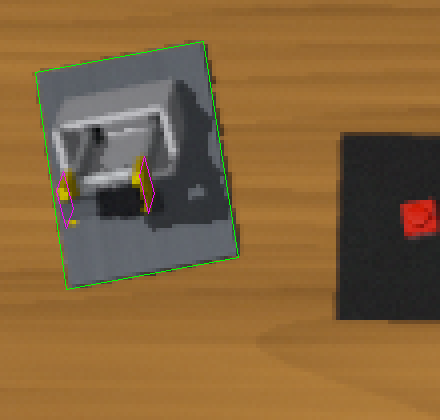

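View pics/ov_side.png

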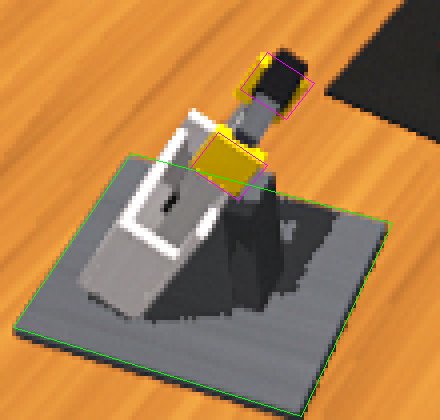

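The base outline (green) and the predicted plates (magenta) match the picture to within a pixel. I'll move to the pre-grasp pose.

```bash
python3 -m handwheel '5.5 -7.7 -1 0 -0.1 0.1; 11 -15.5 -2 0 -0.2 0.2; 16 -23 -3 0 -0.3 0.3; 21.5 -31 -4 -0.02 -0.42 0.4; 26.8 -38.6 -5.3 -0.032 -0.528 0.5' 8.5
python3 -m handwheel '10 -15 -2 0 -0.2 0.2; 10 -15 -2 0 -0.2 0.2' >/dev/null 2>&1 & sleep 0; wait; python3 -c "
from h import *
delta(tcp_for_grip(HOME+.10*TZ,RH),RH)"
```

```text
time_s: 1.02
tool_pos: [0.3798, 0.3636, 0.1981]
tool_rot: [[-0.85, -0.193, 0.49], [-0.166, 0.981, 0.098], [-0.5, 0.002, -0.866]]
force: [3.1, 0.8, 1.8]
opening: 0.0849
t 1.27 row: 6.42 -8.32 -0.0 0.07 0.071 -0.064 | F [-0.3  0.1 -0.2] op 85.0
```

```bash
python3 -m handwheel '3.2 -4.2 0 0.04 0.04 -0.03; 6.4 -8.3 0 0.07 0.07 -0.064; 6.4 -8.3 0 0.07 0.07 -0.064; 6.4 -8.3 0 0.07 0.07 -0.064'
python3 - <<'E'
from h import *
delta(tcp_for_grip(HOME+.10*TZ,RH),RH)
delta(tcp_for_grip(HOME,RH),RH)
for n in("top","side"):
    s=snap(n); x0,y0,x1,y1=(130,150,290,290) if n=="top" else (180,130,340,350)
    crop(s["color"],x0,y0,x1,y1,4 if n=="top" else 3,f"pics/pre_{n}.png")
E
```

```text
time_s: 1.78
tool_pos: [0.4705, 0.2322, 0.1786]
tool_rot: [[-0.849, -0.194, 0.492], [-0.168, 0.981, 0.098], [-0.501, 0.0, -0.865]]
force: [0.0, -0.5, 1.2]
opening: 0.085
t 1.77 row: 0.02 -0.04 -0.02 -0.001 0.001 -0.0 | F [ 0.  -0.5  1.2] op 85.0
t 1.77 row: 4.93 0.93 -8.68 -0.001 0.001 -0.0 | F [ 0.  -0.5  1.2] op 85.0
```

View pics/pre_side.png

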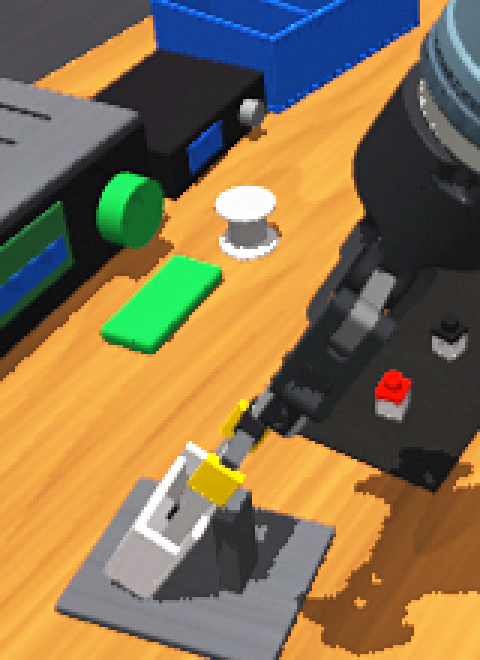

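View pics/pre_top.png

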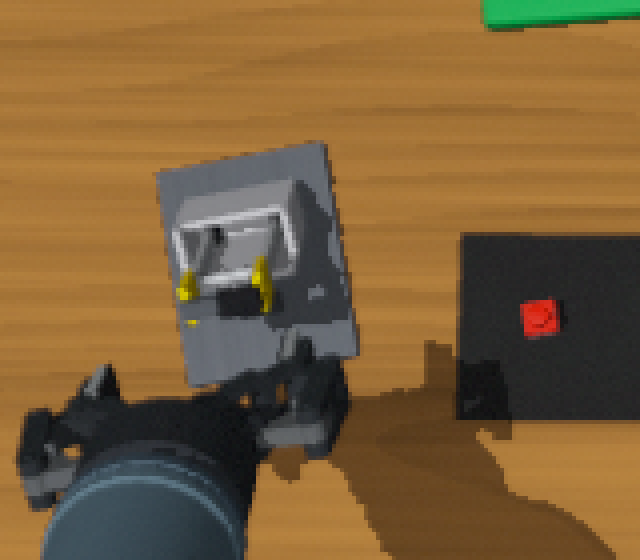

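Side view: the open fingers are in line above the tongs, with the plates at about (235,455) in the crop and the fingers at (300,390). I'll go down along the axis.

```bash
python3 -m handwheel '1.6 0.3 -2.9 0 0 0; 3.3 0.6 -5.8 0 0 0; 4.9 0.9 -8.7 0 0 0; 4.9 0.9 -8.7 0 0 0; 4.9 0.9 -8.7 0 0 0' 7.0
python3 - <<'E'
from h import *
delta(tcp_for_grip(HOME,RH),RH)
for n in("top","side"):
    s=snap(n); x0,y0,x1,y1=(140,160,240,260) if n=="top" else (210,200,330,350)
    print(proj(s,[tcp_for_grip(HOME,RH),HOME]))
    crop(s["color"],x0,y0,x1,y1,5 if n=="top" else 4,f"pics/gr_{n}.png")
E
```

```text
time_s: 2.5
tool_pos: [0.5179, 0.2431, 0.0916]
tool_rot: [[-0.849, -0.198, 0.49], [-0.171, 0.98, 0.099], [-0.5, 0.0, -0.866]]
force: [0.4, -0.4, 0.5]
opening: 0.0702
t 2.5 row: 0.18 -0.16 0.02 -0.0 0.0 -0.004 | F [ 0.4 -0.4  0.5] op 70.2
[[186.86619411 219.24601031]
 [185.85412405 222.48695965]]
[[253.2127596  286.58337737]
 [257.75866323 280.74216547]]
```

View pics/gr_side.png

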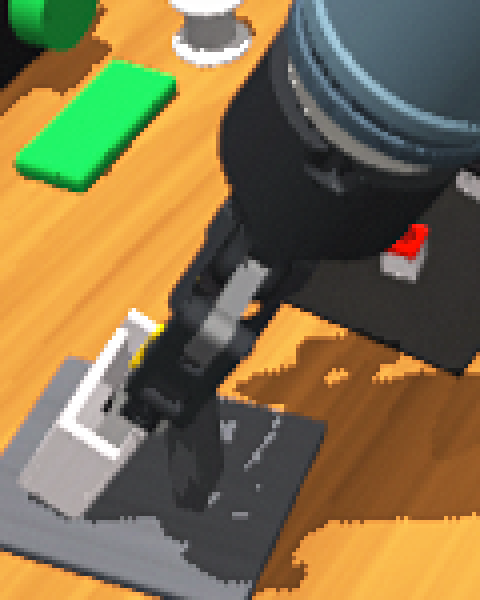

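View pics/gr_top.png

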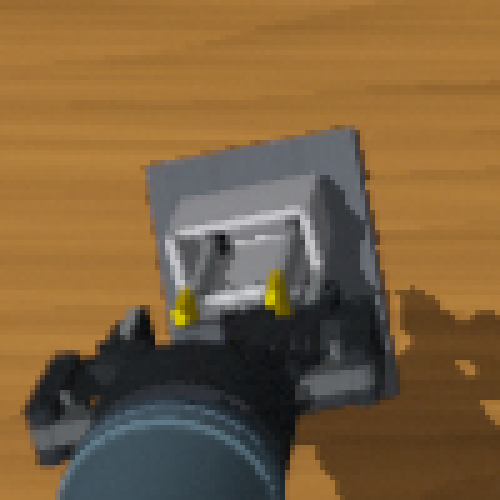

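The fingers straddle the plates in both views: in the top crop the plates are at (183,305) and (278,295), with the fingers outside them. Now I'll squeeze gently.

```bash
python3 -m handwheel '0.2 -0.1 0 0 0 0; 0.2 -0.1 0 0 0 0; 0.2 -0.1 0 0 0 0; 0.2 -0.1 0 0 0 0' 3.8 30;  python3 -m handwheel '0 0 0 0 0 0; 0 0 0 0 0 0'
python3 - <<'E'
from h import *
delta(tcp_for_grip(HOME,RH),RH)
E
```

```text
time_s: 3.1
tool_pos: [0.5205, 0.2427, 0.0939]
tool_rot: [[-0.847, -0.198, 0.493], [-0.17, 0.98, 0.101], [-0.503, 0.002, -0.864]]
force: [-7.1, -0.9, 12.4]
opening: 0.0387
time_s: 3.35
tool_pos: [0.5205, 0.2427, 0.0942]
tool_rot: [[-0.847, -0.198, 0.493], [-0.17, 0.98, 0.101], [-0.504, 0.002, -0.864]]
force: [0.4, -0.0, -0.7]
opening: 0.0384
t 3.35 row: -0.08 -0.12 -0.24 -0.003 0.004 -0.004 | F [ 0.4 -0.  -0.7] op 38.4
```

```bash
python3 -m handwheel '-0.8 -0.2 1.8 0 0 0; -1.6 -0.3 3.2 0 0 0; -2.6 -0.5 4.9 0 0 0; -3.5 -0.7 6.6 0 0 0; -3.5 -0.7 6.6 0 0 0'
python3 - <<'E'
from h import *
delta(tcp_for_grip(HOME,RH),RH)
for n in("top","side"):
    s=snap(n); x0,y0,x1,y1=(140,160,240,260) if n=="top" else (210,180,330,330)
    crop(s["color"],x0,y0,x1,y1,5 if n=="top" else 4,f"pics/ex_{n}.png")
E
```

```text
time_s: 3.98
tool_pos: [0.4856, 0.2359, 0.1611]
tool_rot: [[-0.846, -0.198, 0.494], [-0.169, 0.98, 0.102], [-0.505, 0.003, -0.863]]
force: [0.5, 0.2, -1.7]
opening: 0.0388
t 3.98 row: 3.42 0.56 -6.93 -0.004 0.005 -0.004 | F [ 0.5  0.2 -1.7] op 38.8
```

View pics/ex_side.png

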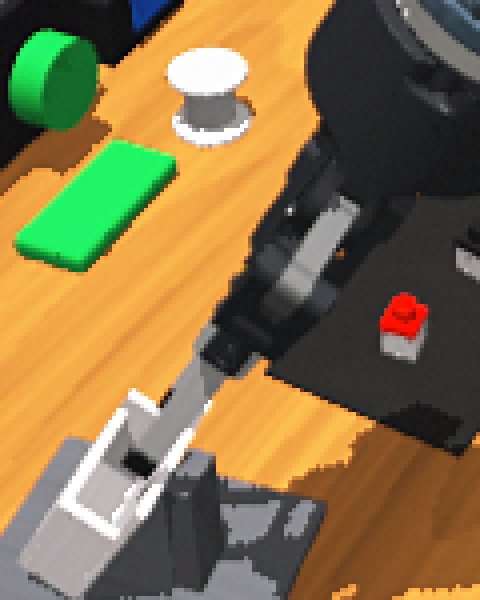

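```bash
python3 -m handwheel '-1.4 -0.3 2.6 0 0 0; -2.9 -0.6 5.2 0 0 0; -2.9 -0.6 6.5 0 0.1 0; -2.9 -0.6 7.5 0 0.25 0'
python3 - <<'E'
from h import *
R=Rdown(.175)
delta(tcp_for_grip([.5095,.0776,.19],R),R)
E
```

```text
time_s: 4.58
tool_pos: [0.4607, 0.2209, 0.226]
tool_rot: [[-0.917, -0.177, 0.357], [-0.163, 0.984, 0.07], [-0.363, 0.006, -0.932]]
force: [0.5, -0.4, -1.6]
opening: 0.038
t 4.58 row: 4.88 -14.33 -5.47 -0.071 0.365 -0.002 | F [ 0.5 -0.4 -1.6] op 38.0
```

```bash
python3 -m handwheel '0.5 -3 0 -0.02 0.12 0; 2 -7.5 0 -0.04 0.24 0; 4 -12 -1 -0.07 0.365 0; 4.9 -14.3 -4 -0.071 0.365 0; 4.9 -14.3 -4 -0.071 0.365 0';python3 -m handwheel '0 0 0 0 0 0';  python3 - <<'E'
from h import *
R=Rdown(.175)
delta(tcp_for_grip([.5095,.0776,.19],R),R)
for n in("top","side"):
    s=snap(n); x0,y0,x1,y1=(200,170,350,290) if n=="top" else (250,100,370,290)
    cv2.imwrite(f"pics/full_{n}.png",s["color"])
    crop(s["color"],x0,y0,x1,y1,5 if n=="top" else 4,f"pics/ov2_{n}.png")
E
```

```text
time_s: 5.2
tool_pos: [0.5088, 0.0741, 0.1827]
tool_rot: [[-0.985, -0.171, -0.006], [-0.171, 0.985, -0.004], [0.006, -0.003, -1.0]]
force: [0.0, 0.1, -0.6]
opening: 0.0381
time_s: 5.32
tool_pos: [0.5086, 0.0747, 0.1825]
tool_rot: [[-0.985, -0.171, -0.006], [-0.171, 0.985, -0.004], [0.007, -0.003, -1.0]]
force: [0.2, 0.1, -0.7]
opening: 0.0378
t 5.33 row: 0.09 0.29 -1.12 0.004 -0.006 0.003 | F [ 0.2  0.1 -0.7] op 37.8
```

View pics/ov2_side.png

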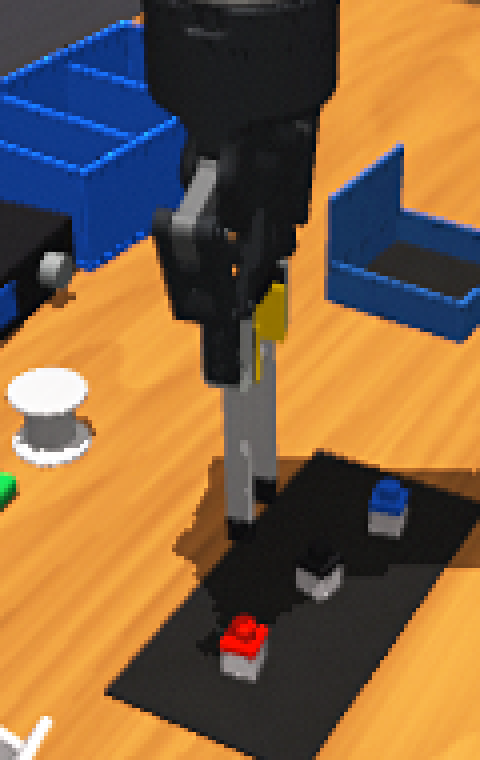

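View pics/ov2_top.png

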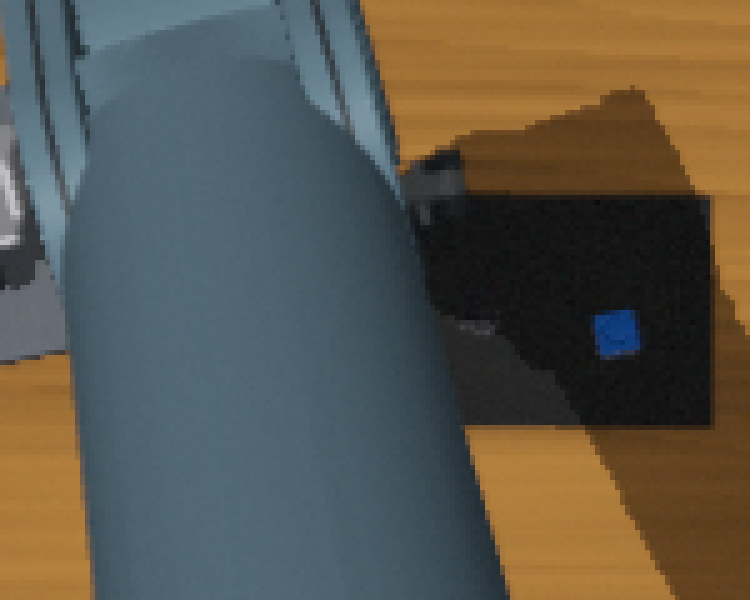

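```bash
cat >> h.py <<'E'
def overlay(n,box,k,fn,dz=0,tilt=0,adapter=None):
    st=manip.sense(); s=snap(n); im=cv2.resize(s["color"],None,fx=k,fy=k,interpolation=cv2.INTER_NEAREST)
    R=st["tool_rot"]; T=st["tool_pos"]; o=manip.grip_point_offset
    tr=.044-st["opening"]; g=.015-tr/2
    def pl(P,c):
        p=proj(s,P); cv2.polylines(im,[np.round((p+.5)*k).astype(int)],True,c,1)
    L=lambda x,y,z: T+R@[x+tilt*(z+o),y,z-o+dz]   # z along tool axis from grip centre (down +)
    for sg in(-1,1):
        for x in (-.006,.006):
            pl([L(x,sg*g,.091),L(x,sg*g,.105),L(x,sg*(g+.007),.105),L(x,sg*(g+.007),.091)],(255,0,255))
        pl([L(a,sg*(g+.007),b) for a,b in((-.011,-.014),(.011,-.014),(.011,.014),(-.011,.014))],(0,255,0))
    if adapter:
        x,y,a,z0=adapter
        for z in(.0,.02): pl([np.array([x,y,z0+z])+Rz(a)@[i*.009,j*.009,0] for i,j in((1,1),(1,-1),(-1,-1),(-1,1))],(255,255,0))
    x0,y0,x1,y1=box; cv2.imwrite(fn,im[y0*k:y1*k,x0*k:x1*k])
E
python3 - <<'E'
from h import *
overlay("side",(285,160,355,280),6,"pics/ov3.png",adapter=(.5095,.0776,.175,.0015))
E
```

```text
(no output)
```

View pics/ov3.png

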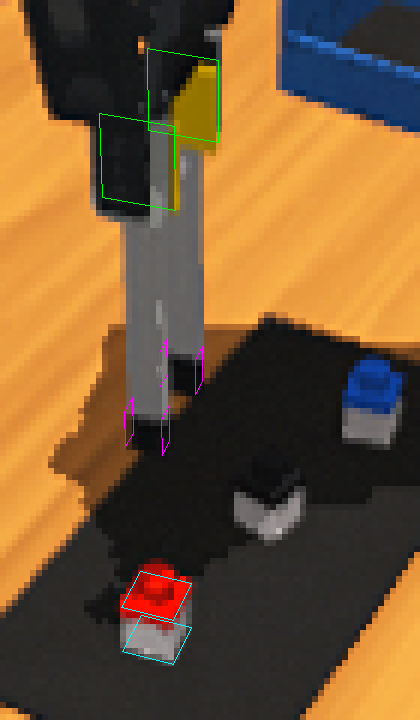

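The predicted jaw and adapter outlines match the image to within about 1 px (jaw tips near (147,450) and (185,392) in the crop). I'll lower to just above the cap and widen the gap a little.

```bash
python3 -m handwheel '0.1 0.3 -1.5 0.004 -0.006 0.003; 0.1 0.3 -3.5 0.004 -0.006 0.003; 0.1 0.3 -5 0.004 -0.006 0.003; 0.1 0.3 -5.3 0.004 -0.006 0.003; 0.1 0.3 -5.3 0.004 -0.006 0.003' 4.0
python3 - <<'E'
from h import *
R=Rdown(.175)
delta(tcp_for_grip([.5095,.0776,.110],R),R)
overlay("side",(285,210,345,280),8,"pics/ov4.png",adapter=(.5095,.0776,.175,.0015))
E
```

```text
time_s: 6.1
tool_pos: [0.51, 0.0782, 0.1305]
tool_rot: [[-0.985, -0.175, 0.001], [-0.175, 0.985, 0.0], [-0.001, -0.0, -1.0]]
force: [0.4, -0.6, -0.1]
opening: 0.0404
t 6.1 row: -0.05 -0.06 -3.92 -0.0 0.001 -0.001 | F [ 0.4 -0.6 -0.1] op 40.4
```

View pics/ov4.png

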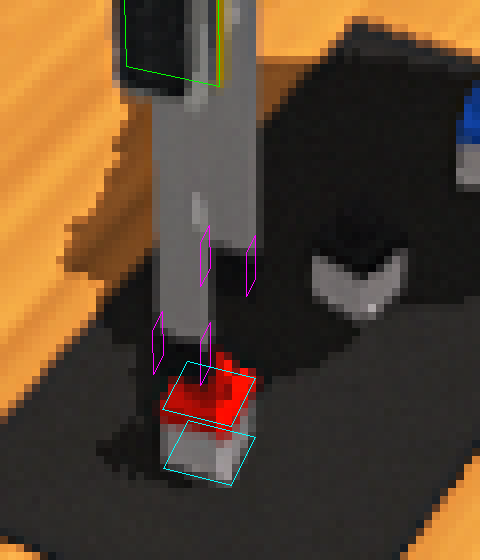

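The jaws (near blade at x 155–212 in the crop) line up with the red adapter (160–257), as predicted. Descending.

```bash
python3 -m handwheel '-0.05 -0.06 -1.3 0 0 0; -0.05 -0.06 -2.6 0 0 0; -0.05 -0.06 -3.8 0 0 0; -0.05 -0.06 -3.9 0 0 0; -0.05 -0.06 -3.9 0 0 0'
python3 - <<'E'
from h import *
R=Rdown(.175)
delta(tcp_for_grip([.5095,.0776,.110],R),R)
overlay("side",(285,210,345,280),8,"pics/ov5.png",adapter=(.5095,.0776,.175,.0015))
E
```

```text
time_s: 6.78
tool_pos: [0.5096, 0.0775, 0.0915]
tool_rot: [[-0.985, -0.175, 0.001], [-0.175, 0.985, 0.0], [-0.001, -0.0, -1.0]]
force: [-0.6, 0.4, -0.1]
opening: 0.0399
t 6.78 row: -0.01 0.01 -0.02 -0.0 0.001 -0.001 | F [-0.6  0.4 -0.1] op 39.9
```

View pics/ov5.png

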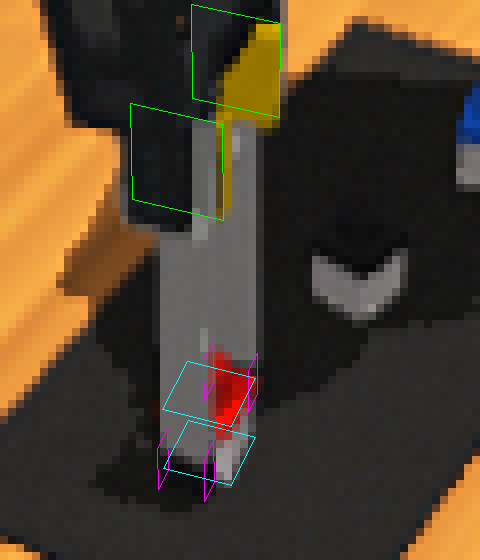

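The jaws straddle the adapter, which shows red between the blades at (235,390), and there is no contact force. Squeeze.

```bash
python3 -m handwheel '0 0 0 0 0 0; 0 0 0 0 0 0; 0 0 0 0 0 0; 0 0 0 0 0 0' 2.7 45; python3 -m handwheel '0 0 0.5 0 0 0; 0 0 1.5 0 0 0; 0 0 3 0 0 0; 0 0 5 0 0 0; 0 0 5 0 0 0'
python3 - <<'E'
from h import *
R=Rdown(.175)
delta(tcp_for_grip([.5095,.0776,.110],R),R)
overlay("side",(285,180,345,280),6,"pics/ov6.png",adapter=(.5095,.0776,.175,.0515))
E
```

```text
time_s: 7.32
tool_pos: [0.5102, 0.0778, 0.0922]
tool_rot: [[-0.985, -0.175, 0.003], [-0.175, 0.985, 0.001], [-0.003, 0.0, -1.0]]
force: [-0.2, -0.3, 5.3]
opening: 0.0297
time_s: 7.95
tool_pos: [0.5116, 0.078, 0.1441]
tool_rot: [[-0.985, -0.175, 0.007], [-0.175, 0.985, 0.001], [-0.007, 0.0, -1.0]]
force: [0.8, 0.1, -2.0]
opening: 0.0296
t 7.95 row: -0.21 -0.04 -5.28 -0.001 0.007 -0.001 | F [ 0.8  0.1 -2. ] op 29.6
```

View pics/ov6.png

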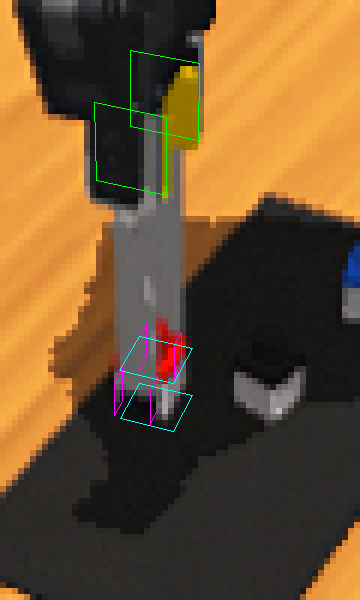

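The adapter is lifted off the mat (force −2 N, opening 29.6 mm) and the spares are undisturbed. Carrying it to above the tray.

```bash
python3 -m handwheel '0 -1 2 0 0 0; 0 -4 5 0 0 -0.05; 0 -9 8 0 0 -0.1; 0 -14 9 0 0 -0.15; 0 -19 9 0 0 -0.2'
python3 - <<'E'
from h import *
R=Rdown(-.05); t=tcp_for_grip([.4985,-.3036,0],R); t[2]=.215
delta(t,R)
E
```

```text
time_s: 8.62
tool_pos: [0.5109, -0.1138, 0.2335]
tool_rot: [[-1.0, 0.026, 0.006], [0.026, 1.0, -0.0], [-0.006, -0.0, -1.0]]
force: [0.1, -0.7, -2.1]
opening: 0.0299
t 8.62 row: -1.24 -18.98 -1.85 0.0 0.006 -0.024 | F [ 0.1 -0.7 -2.1] op 29.9
```

```bash
python3 -m handwheel '-0.3 -5 0 0 0.006 -0.02; -0.6 -10 0 0 0.006 -0.02; -0.9 -14.5 0 0 0.006 -0.02; -1.2 -18 0 0 0.006 -0.02; -1.2 -19 0 0 0.006 -0.02';  python3 -m handwheel '0 0 0 0 0 0; 0 0 -1.8 0 0 0'
python3 - <<'E'
from h import *
R=Rdown(-.05); t=tcp_for_grip([.4985,-.3036,0],R); t[2]=.1672
delta(t,R)
print(manip.sense()["tool_pos"])
for n,b in(("top",(380,150,500,290)),("side",(310,40,450,220))):
    s=snap(n); crop(s["color"],*b,4,f"pics/tr_{n}.png")
    im=0
E
```

```text
time_s: 9.25
tool_pos: [0.4974, -0.3063, 0.2325]
tool_rot: [[-0.999, 0.049, -0.002], [0.049, 0.999, -0.001], [0.002, -0.001, -1.0]]
force: [0.1, 0.7, -1.3]
opening: 0.0295
time_s: 9.5
tool_pos: [0.4985, -0.3052, 0.2147]
tool_rot: [[-0.999, 0.048, 0.0], [0.048, 0.999, -0.001], [-0.0, -0.001, -1.0]]
force: [0.1, 0.9, -1.6]
opening: 0.0297
t 9.5 row: -0.0 0.16 -4.75 0.001 0.0 -0.002 | F [ 0.1  0.9 -1.6] op 29.7
[ 0.49854925 -0.30519571  0.21465292]
```

View pics/tr_side.png

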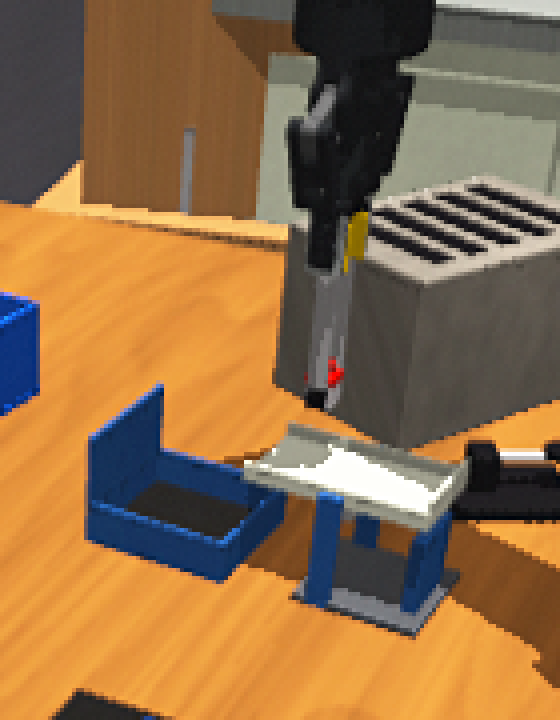

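View pics/tr_top.png

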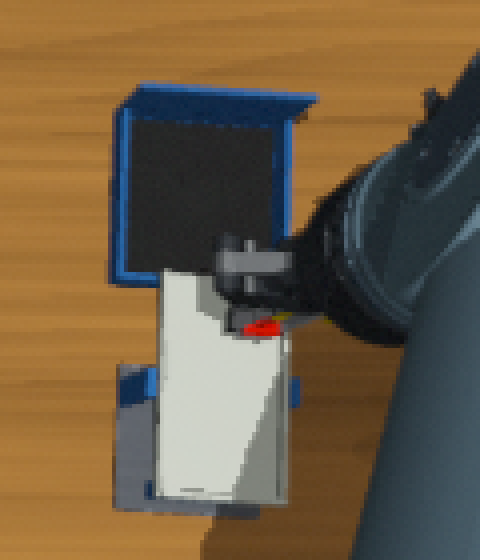

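The tongs and adapter hang above the front half of the tray, with the adapter red at (330,375) in the side crop and (262,328) in the top crop. Lowering part way, then slowly.

```bash
python3 -m handwheel '0 0.15 -1 0 0 0; 0 0.15 -2.3 0 0 0; 0 0.15 -3.5 0 0 0; 0 0.15 -3.9 0 0 0; 0 0.15 -3.9 0 0 0'
python3 - <<'E'
from h import *
R=Rdown(-.05); t=tcp_for_grip([.4985,-.3036,0],R); t[2]=.1672
delta(t,R)
p=manip.sense()["tool_pos"]
overlay("side",(360,110,440,180),7,"pics/lo1.png",adapter=(p[0],p[1],-.05,p[2]-.0907))
overlay("top",(410,200,470,280),6,"pics/lo1t.png",adapter=(p[0],p[1],-.05,p[2]-.0907))
E
```

```text
time_s: 10.22
tool_pos: [0.4962, -0.3023, 0.1725]
tool_rot: [[-0.999, 0.047, -0.006], [0.047, 0.999, 0.002], [0.006, 0.002, -1.0]]
force: [-0.0, -0.8, -0.6]
opening: 0.0297
t 10.22 row: 0.23 -0.13 -0.53 -0.002 -0.006 -0.003 | F [-0.  -0.8 -0.6] op 29.7
```

View pics/lo1.png

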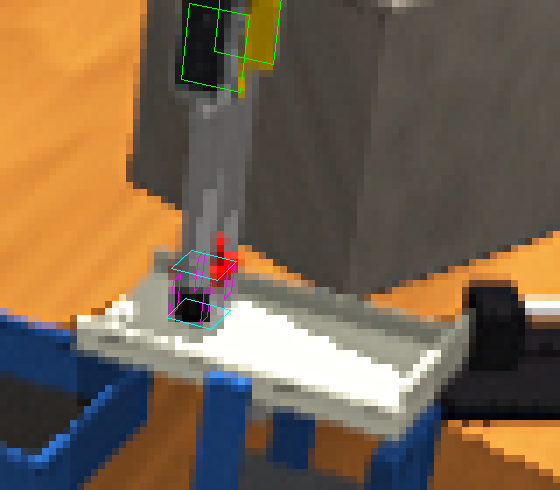

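View pics/lo1t.png

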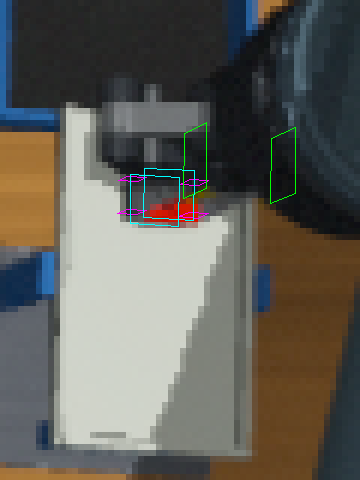

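```bash
python3 -m handwheel '0.1 -0.1 -0.15 0 -0.006 0; 0.2 -0.1 -0.3 0 -0.006 0; 0.2 -0.1 -0.45 0 -0.006 0; 0.2 -0.1 -0.45 0 -0.006 0; 0.2 -0.1 -0.45 0 -0.006 0'
python3 - <<'E'
from h import *
R=Rdown(-.05); t=tcp_for_grip([.4985,-.3036,0],R); t[2]=.1672
delta(t,R)
p=manip.sense()["tool_pos"]; print(p)
s=snap("side"); crop(s["color"],360,110,440,180,7,"pics/lo2.png")
E
```

```text
time_s: 10.95
tool_pos: [0.4986, -0.3035, 0.1686]
tool_rot: [[-0.999, 0.047, 0.001], [0.047, 0.999, 0.002], [-0.001, 0.002, -1.0]]
force: [0.3, -0.1, -1.6]
opening: 0.0298
t 10.95 row: -0.01 -0.01 -0.14 -0.002 0.001 -0.003 | F [ 0.3 -0.1 -1.6] op 29.8
[ 0.49856448 -0.30350301  0.16863649]
```

View pics/lo2.png

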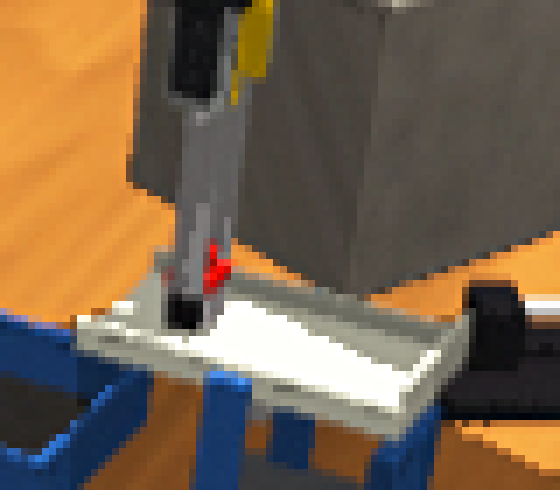

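The tray is still level. One more small step down.

```bash
python3 -m handwheel '0 0 -0.1 0 0 0; 0 0 -0.17 0 0 0; 0 0 -0.17 0 0 0; 0 0 -0.17 0 0 0'
python3 - <<'E'
from h import *
p=manip.sense()["tool_pos"]; print(p,manip.sense()["force"])
s=snap("side"); crop(s["color"],360,110,440,180,7,"pics/lo3.png")
a=cv2.imread("pics/lo2.png").astype(int);b=cv2.imread("pics/lo3.png").astype(int)
d=np.abs(a-b).max(2)[3::7,3::7]>25; d[:, 20:36]=0; print("changed px outside tongs",d.sum(),np.argwhere(d)[:10].tolist())
E
```

```text
time_s: 11.5
tool_pos: [0.4986, -0.3035, 0.167]
tool_rot: [[-0.999, 0.047, 0.001], [0.047, 0.999, 0.002], [-0.001, 0.002, -1.0]]
force: [-0.1, 0.6, -0.0]
opening: 0.0297
[ 0.49860145 -0.30354416  0.16697352] [-0.07818209  0.55503762 -0.02951158]
changed px outside tongs 13 [[0, 36], [0, 38], [11, 36], [11, 37], [43, 18], [43, 19], [44, 18], [46, 42], [46, 43], [60, 64]]
```

View pics/lo3.png

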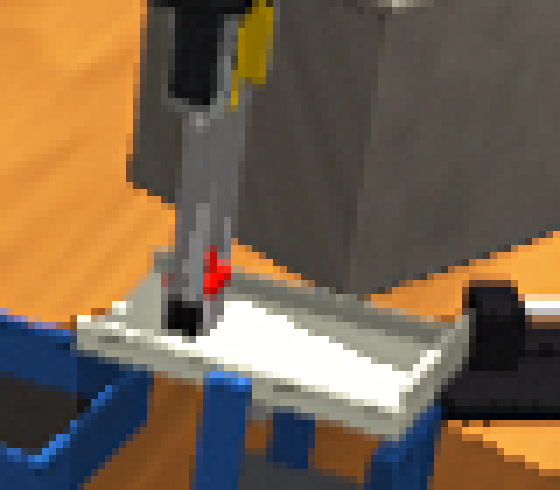

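```bash
python3 -m handwheel '0 0 -0.05 0 0 0; 0 0 -0.1 0 0 0; 0 0 -0.1 0 0 0; 0 0 -0.1 0 0 0'
python3 - <<'E'
from h import *
p=manip.sense()["tool_pos"]; print(p,manip.sense()["force"])
s=snap("side"); crop(s["color"],360,110,440,180,7,"pics/lo4.png")
a=cv2.imread("pics/lo3.png").astype(int)
b=cv2.imread("pics/lo4.png").astype(int)
d=np.abs(a-b).max(2)[3::7,3::7]>25; d[:, 20:36]=0; print("changed px outside tongs",d.sum(),np.argwhere(d)[:20].tolist())
E
```

```text
time_s: 12.05
tool_pos: [0.4986, -0.3035, 0.166]
tool_rot: [[-0.999, 0.047, 0.001], [0.047, 0.999, 0.002], [-0.001, 0.002, -1.0]]
force: [-0.5, -1.5, -1.5]
opening: 0.0298
[ 0.49861047 -0.30351836  0.1659978 ] [-0.51752806 -1.46797225 -1.47761161]
changed px outside tongs 5 [[0, 36], [0, 37], [0, 38], [1, 38], [11, 37]]
```

View pics/lo4.png

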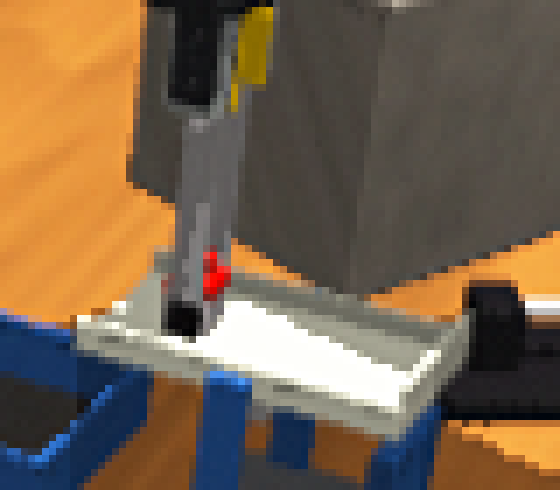

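```bash
python3 -m handwheel '0 0 -0.05 0 0 0; 0 0 -0.12 0 0 0; 0 0 -0.12 0 0 0; 0 0 -0.12 0 0 0'
python3 - <<'E'
from h import *
p=manip.sense()["tool_pos"]; print(p,manip.sense()["force"])
s=snap("side"); crop(s["color"],360,110,440,180,7,"pics/lo5.png")
a=cv2.imread("pics/lo4.png").astype(int)
b=cv2.imread("pics/lo5.png").astype(int)
d=np.abs(a-b).max(2)[3::7,3::7]>25; d[:, 20:36]=0; print("changed px outside tongs",d.sum(),np.argwhere(d)[:20].tolist())
E
```

```text
time_s: 12.6
tool_pos: [0.4986, -0.3035, 0.1648]
tool_rot: [[-0.999, 0.047, 0.001], [0.047, 0.999, 0.002], [-0.001, 0.002, -1.0]]
force: [0.1, 0.6, -0.7]
opening: 0.0298
[ 0.4986089  -0.30353636  0.1648163 ] [ 0.08433539  0.58124091 -0.71118956]
changed px outside tongs 96 [[0, 37], [1, 36], [1, 38], [2, 36], [2, 38], [12, 36], [43, 16], [43, 17], [43, 18], [43, 52], [43, 54], [44, 13], [44, 15], [44, 16], [44, 17], [44, 58], [44, 65], [44, 66], [45, 10], [45, 11]]
```

View pics/lo5.png

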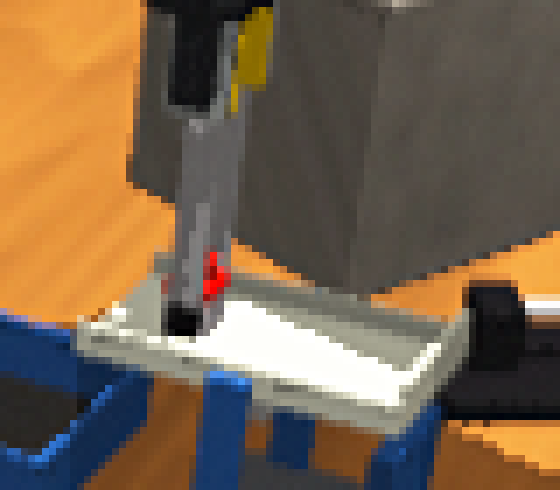

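The tray has just begun to move, so the adapter is resting on it. Releasing by easing the tongs, while still holding them.

```bash
python3 -m handwheel '0 0 0 0 0 0; 0 0 0 0 0 0; 0 0 0 0 0 0; 0 0 0 0 0 0' 3.9 40
python3 - <<'E'
from h import *
print(manip.sense()["force"])
s=snap("side"); crop(s["color"],320,100,450,200,6,"pics/rel.png")
E
```

```text
time_s: 13.15
tool_pos: [0.4986, -0.3035, 0.1648]
tool_rot: [[-0.999, 0.047, 0.001], [0.047, 0.999, 0.002], [-0.001, 0.002, -1.0]]
force: [-0.4, -0.1, -1.0]
opening: 0.0393
[-0.40992135 -0.11047569 -1.03197778]
```

View pics/rel.png

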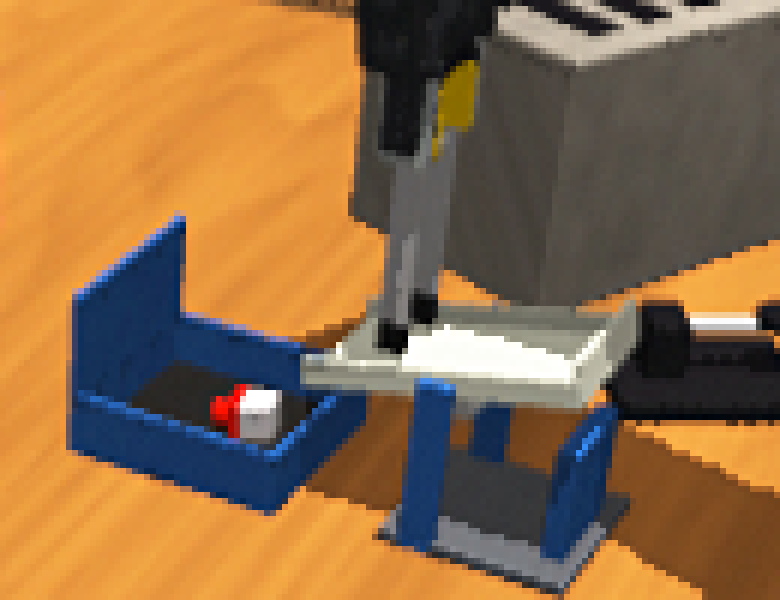

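The red adapter is lying in the catch box at (245,410) in the crop, and the tray is coming back up. Raising the tongs and heading back.

```bash
python3 -m handwheel '0 0 2 0 0 0; 0 0 5 0 0 0; 0 3 8 0 0 0; 0 9 9 0 0 0; 0 15 9 0 0 0.1'
cat >> h.py <<'E'
P0=np.array([.5205,.2427,.0942]); N=HR@[.866,0,.5]
E
python3 - <<'E'
from h import *
delta(P0+.13*TZ+.004*N,RH)
E
```

```text
time_s: 13.82
tool_pos: [0.4992, -0.1523, 0.256]
tool_rot: [[-0.999, -0.054, 0.003], [-0.054, 0.999, 0.001], [-0.003, 0.001, -1.0]]
force: [1.2, 1.1, -0.6]
opening: 0.039
t 13.82 row: -3.91 38.31 -4.73 0.064 -0.517 0.138 | F [ 1.2  1.1 -0.6] op 39.0
```

```bash
python3 -m handwheel '-0.8 6 0 0 -0.05 0.02; -1.6 12 0 0 -0.1 0.04; -2.4 18 0 0.02 -0.2 0.08; -3.2 24 0 0.03 -0.3 0.1; -3.9 30 0 0.04 -0.4 0.12'
python3 - <<'E'
from h import *
delta(P0+.13*TZ+.004*N,RH)
E
```

```text
time_s: 14.45
tool_pos: [0.4608, 0.1428, 0.2565]
tool_rot: [[-0.908, -0.171, 0.383], [-0.16, 0.985, 0.061], [-0.388, -0.006, -0.922]]
force: [1.2, -0.2, -1.3]
opening: 0.0391
t 14.45 row: -0.06 8.79 -4.77 0.029 -0.122 0.023 | F [ 1.2 -0.2 -1.3] op 39.1
```

```bash
python3 -m handwheel '0 4 0 0.03 -0.1 0.02; 0 8 0 0.03 -0.122 0.023; 0 8.8 -2 0.03 -0.122 0.023; 0 8.8 -4 0.03 -0.122 0.023; 0 8.8 -4.7 0.03 -0.122 0.023'; python3 -m handwheel '0 0 0 0 0 0;0 0 0 0 0 0';  python3 - <<'E'
from h import *
delta(P0+.13*TZ+.004*N,RH)
delta(P0+.06*TZ+.004*N,RH)
overlay("side",(210,180,330,330),5,"pics/in1s.png"); overlay("top",(150,160,250,260),5,"pics/in1t.png")
E
```

```text
time_s: 15.08
tool_pos: [0.4601, 0.2306, 0.2082]
tool_rot: [[-0.85, -0.194, 0.489], [-0.168, 0.981, 0.097], [-0.499, 0.0, -0.867]]
force: [0.1, -0.2, -0.2]
opening: 0.0389
time_s: 15.32
tool_pos: [0.4602, 0.2307, 0.2086]
tool_rot: [[-0.85, -0.194, 0.49], [-0.168, 0.981, 0.097], [-0.499, 0.001, -0.867]]
force: [-0.4, -0.5, -0.1]
opening: 0.0391
t 15.32 row: -0.01 0.01 0.01 -0.0 -0.001 -0.0 | F [-0.4 -0.5 -0.1] op 39.1
t 15.32 row: 3.42 0.69 -6.05 -0.0 -0.001 -0.0 | F [-0.4 -0.5 -0.1] op 39.1
```

View pics/in1s.png

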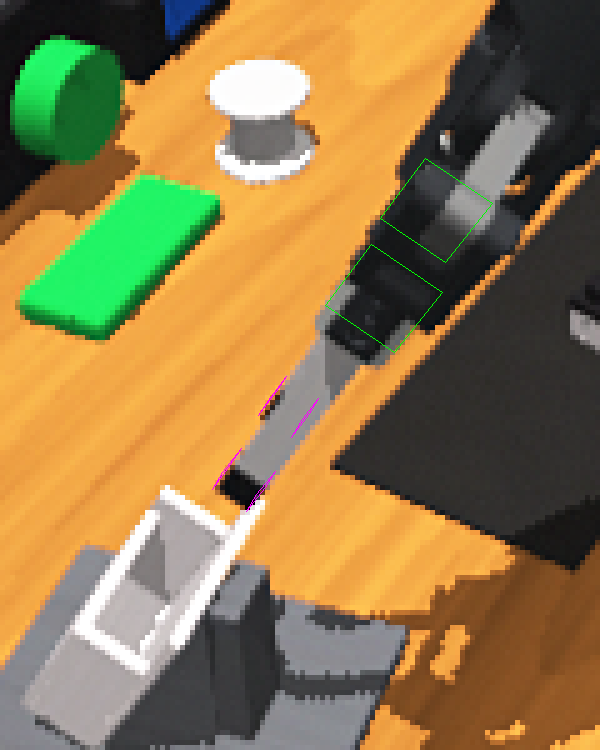

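View pics/in1t.png

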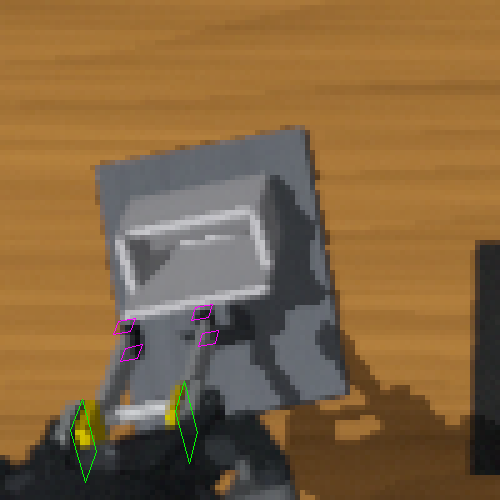

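```bash
cat > pk.py <<'E'
from h import *
def pocket(n,box,k,fn,sh=(0,0,0),tongs=True):
    st=manip.sense(); s=snap(n); im=cv2.resize(s["color"],None,fx=k,fy=k,interpolation=cv2.INTER_NEAREST)
    Y=HR[:,1]; H=HOME+np.array(sh)
    def pl(P,c,cl=False):
        p=proj(s,P); cv2.polylines(im,[np.round((p+.5)*k).astype(int)],cl,c,1)
    for z,x,c in((-.032,-.006,(0,255,0)),(-.065,.016,(255,255,0))):
        pl([H+z*TZ+x*N+sg*.028*Y for sg in(-1,1)],c)
    if tongs:
        G=st["tool_pos"]-P0+HOME  # tongs grip centre if rigid in hand since the grasp
        R=st["tool_rot"]
        tr=.044-st["opening"]-.002; g=.015-tr/2
        for sg in(-1,1):
            for e in(.105,.091): pl([G+R@[x,sg*y,e] for x,y in((-.006,g),(.006,g),(.006,g+.007),(-.006,g+.007))],(255,0,255),True)
    x0,y0,x1,y1=box; cv2.imwrite(fn,im[y0*k:y1*k,x0*k:x1*k])
if __name__=="__main__":
    pocket("side",(220,220,290,330),7,"pics/pk_s.png"); pocket("top",(160,180,230,260),7,"pics/pk_t.png")
E
python3 pk.py
```

```text
(no output)
```

View pics/pk_s.png

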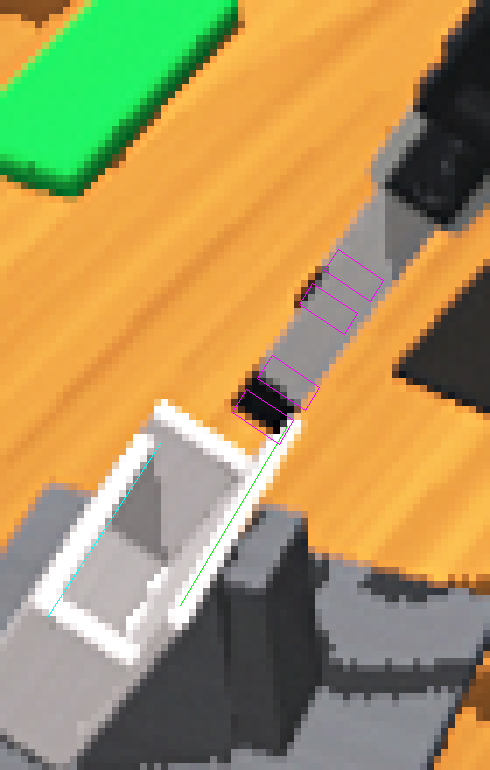

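View pics/pk_t.png

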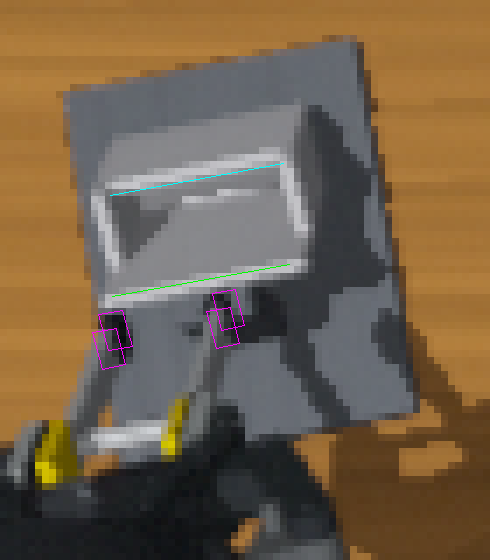

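The pocket model (green and cyan lines) and the predicted jaws (magenta) agree with the image to about 1 px. Inserting along the axis.

```bash
python3 -m handwheel '0.9 0.17 -1.5 0 0 0; 1.7 0.35 -3 0 0 0; 2.6 0.52 -4.5 0 0 0; 3.4 0.7 -6.05 0 0 0; 3.4 0.7 -6.05 0 0 0'
python3 - <<'E'
from pk import *
delta(P0+.06*TZ+.004*N,RH)
delta(P0+.03*TZ+.003*N,RH)
pocket("side",(220,220,290,330),7,"pics/pk_s2.png")
E
```

```text
time_s: 16.15
tool_pos: [0.4942, 0.2375, 0.1475]
tool_rot: [[-0.851, -0.194, 0.489], [-0.168, 0.981, 0.097], [-0.498, -0.0, -0.867]]
force: [-0.2, 0.1, -0.9]
opening: 0.0391
t 16.15 row: 0.02 0.01 0.07 0.0 -0.002 -0.0 | F [-0.2  0.1 -0.9] op 39.1
t 16.15 row: 1.41 0.28 -2.58 0.0 -0.002 -0.0 | F [-0.2  0.1 -0.9] op 39.1
```

View pics/pk_s2.png

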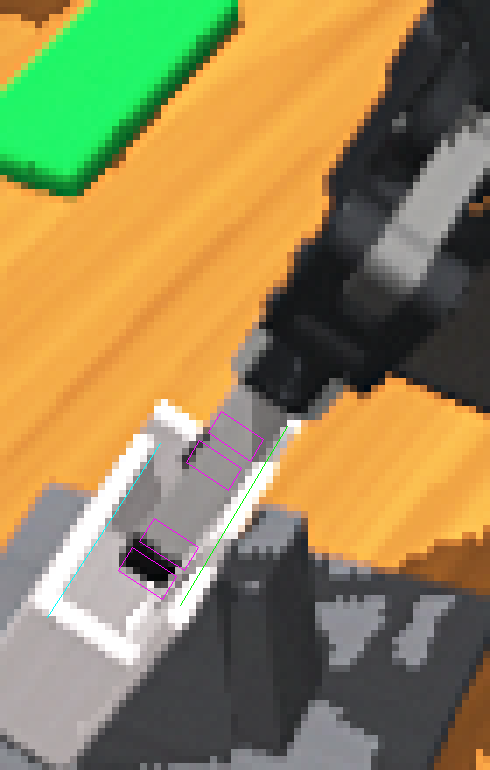

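The jaw tip at (150,560) is inside the mouth, between the walls, and there is no force. Continuing down the pocket.

```bash
python3 -m handwheel '0.5 0.1 -0.9 0 0 0; 1 0.2 -1.7 0 0 0; 1.4 0.28 -2.6 0 0 0; 1.4 0.28 -2.6 0 0 0'
python3 - <<'E'
from pk import *
delta(P0+.03*TZ+.003*N,RH)
delta(P0+.005*TZ+.002*N,RH)
E
```

```text
time_s: 16.7
tool_pos: [0.5082, 0.2404, 0.1225]
tool_rot: [[-0.85, -0.194, 0.489], [-0.168, 0.981, 0.097], [-0.499, 0.0, -0.867]]
force: [-0.6, 0.5, -0.4]
opening: 0.0391
t 16.7 row: 0.02 -0.01 -0.08 -0.0 -0.001 -0.0 | F [-0.6  0.5 -0.4] op 39.1
t 16.7 row: 1.16 0.21 -2.3 -0.0 -0.001 -0.0 | F [-0.6  0.5 -0.4] op 39.1
```

```bash
python3 -m handwheel '0.4 0.1 -0.8 0 0 0; 0.8 0.15 -1.6 0 0 0; 1.16 0.2 -2.3 0 0 0; 1.16 0.2 -2.3 0 0 0'
python3 - <<'E'
from pk import *
delta(P0+.001*TZ+.0005*N,RH)
pocket("side",(220,220,290,330),7,"pics/pk_s3.png")
E
```

```text
time_s: 17.2
tool_pos: [0.5198, 0.2423, 0.0999]
tool_rot: [[-0.85, -0.194, 0.49], [-0.168, 0.981, 0.097], [-0.499, 0.001, -0.866]]
force: [0.1, 0.9, -0.8]
opening: 0.0392
t 17.2 row: 0.06 0.04 -0.46 -0.0 -0.001 0.0 | F [ 0.1  0.9 -0.8] op 39.2
```

View pics/pk_s3.png

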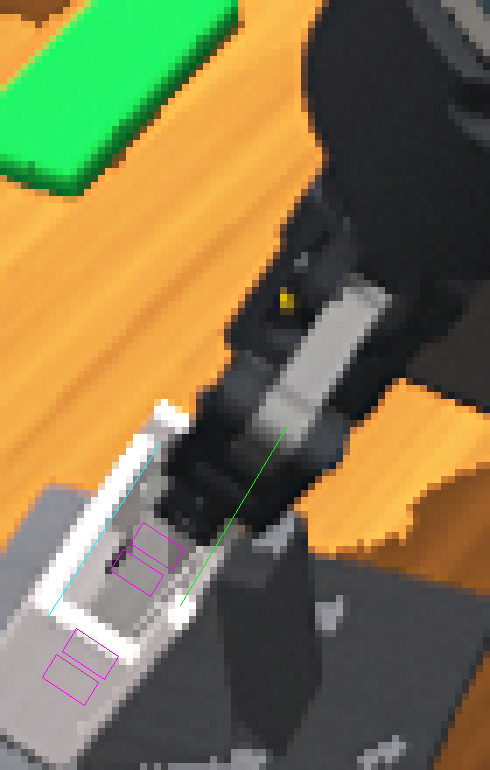

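Almost seated and still force-free. I'll do the last few millimetres and watch the force.

```bash
python3 -m handwheel '0 0 -0.2 0 0 0; 0.05 0.04 -0.45 0 0 0; 0.05 0.04 -0.45 0 0 0; 0.05 0.04 -0.45 0 0 0'
python3 - <<'E'
from pk import *
delta(P0,RH)
E
```

```text
time_s: 17.75
tool_pos: [0.5203, 0.2428, 0.0956]
tool_rot: [[-0.85, -0.194, 0.49], [-0.168, 0.981, 0.097], [-0.499, 0.001, -0.866]]
force: [0.6, 0.2, -0.3]
opening: 0.0393
t 17.75 row: 0.02 -0.01 -0.14 -0.0 -0.001 -0.0 | F [ 0.6  0.2 -0.3] op 39.3
```

View pics/op.png

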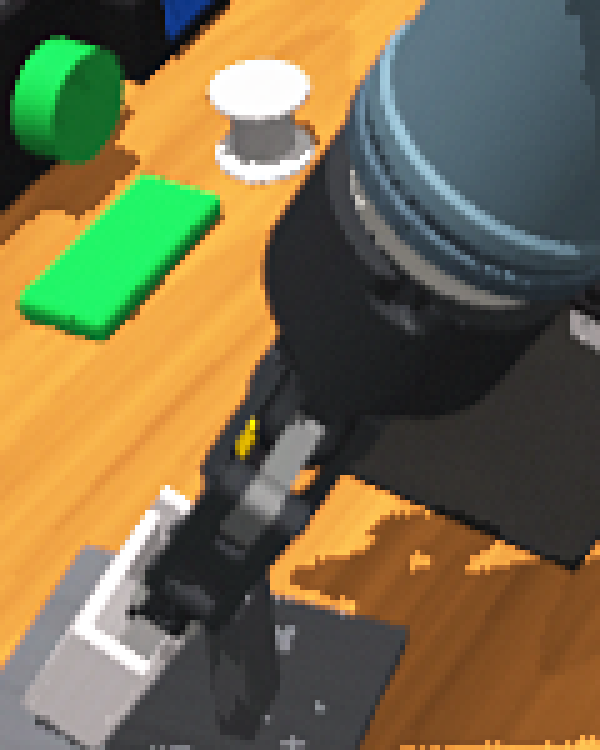

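The fingers are clear of the plates and the tongs sit in the pocket, with the plates at (160,310) and (270,290) in the top crop. Withdrawing along the axis.

```bash
python3 -m handwheel '-1 -0.2 1.7 0 0 0; -2 -0.4 3.5 0 0 0; -3.5 -0.7 6.1 0 0 0; -5 -1 8.7 0 0 0; -6 -1.2 10.4 0 0 0' 8.0; python3 -m handwheel '-2 0 3 0 0.1 0; -4 0 6 0 0.2 0; -6 0 8 0 0.3 0; -6 0 8 0 0.3 0; -6 0 8 0 0.3 0'
python3 - <<'E'
from h import *
delta(P0,RH)
for n in("side","top"):
    s=snap(n); cv2.imwrite(f"pics/fin_{n}.png",s["color"])
    b=(190,200,380,360) if n=="side" else (160,165,350,265); crop(s["color"],*b,4,f"pics/finc_{n}.png")
E
```

```text
time_s: 19.85
tool_pos: [0.4605, 0.231, 0.1989]
tool_rot: [[-0.849, -0.194, 0.491], [-0.168, 0.981, 0.098], [-0.5, 0.001, -0.866]]
force: [0.8, 0.5, 0.4]
opening: 0.0799
time_s: 20.48
tool_pos: [0.4013, 0.231, 0.2798]
tool_rot: [[-0.959, -0.184, 0.215], [-0.166, 0.981, 0.099], [-0.229, 0.059, -0.972]]
force: [0.2, -0.2, 0.6]
opening: 0.0803
t 20.48 row: 11.92 1.17 -18.56 -0.002 -0.297 0.001 | F [ 0.2 -0.2  0.6] op 80.3
```

View pics/fin_side.png

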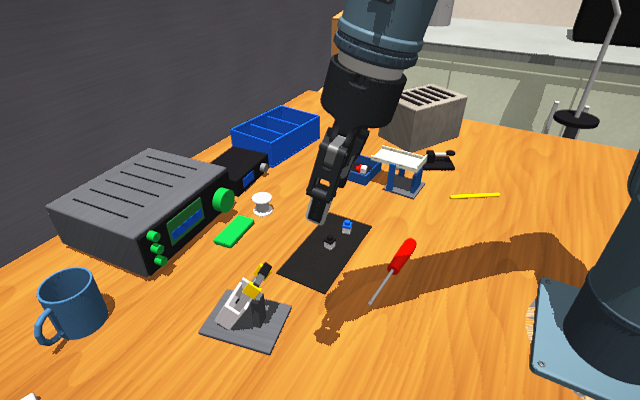

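View pics/finc_side.png

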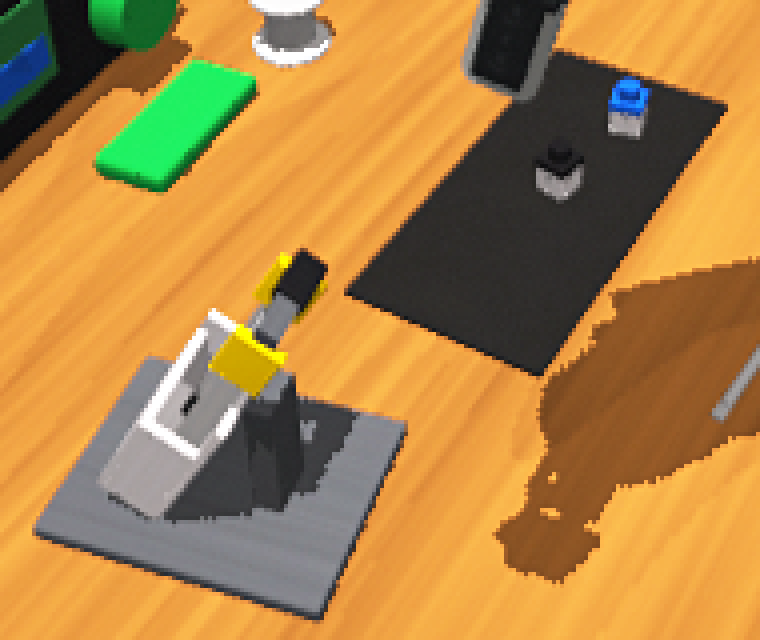

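View pics/fin_top.png

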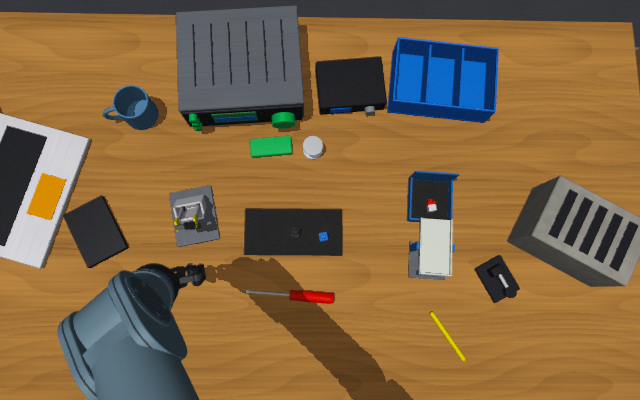

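The tongs look exactly as they did at the start, at (250,350) in the side crop. The red adapter is in the catch box at (431,205) in the top view, the tray is level again, and the blue and black spares haven't moved. Handing in.

```bash
python3 -c "
from rig import manip
print(manip.close_job())"
```

```text
the job is handed in; nothing more can be done
None
```

The job is done and handed in at about 20.6 s of the 56 s allowed. I took the tongs from the holder and used them to pick up the red adapter. I lowered it onto the front half of the tray until the tray just began to move, then let go. It tipped the tray and slid into the catch box. I then put the tongs back in the holder and released them.

**Last checks:** The final pictures from both cameras show:
- the red adapter in the blue catch box;
- the tray level again;
- the tongs seated as they were at the start;
- the blue and black spares where they stood;
- the open gripper clear of everything.

**Forces:** The highest wrist force I read was about 14 N, while squeezing the tongs in the holder. I only read it at the end of each move, so short peaks in between could have been missed.

**Disagreements:**
- The finger opening read 29.6 mm with the adapter gripped, where about 32 mm was expected.
- The tray was reached about 2 mm lower than I had calculated.
- My second move command was sent without checking where the arm was, and turned the tool slightly too far. I corrected it before going near anything.

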